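Lid the mended cookware

ROBOT

A 6-joint arm with a two-finger parallel gripper is mounted at the origin on the work surface. World frame = base frame: x ahead of the robot, y to its left, z up, the work surface at z = 0. Lengths are in mm, angles in rad, forces in N, time in s.
With the tool pointing down it reaches from about 275 to 825 mm from the base axis. Payload 5.2 kg.
Tool frame: the origin (TCP) lies on the centre line of the jaws, within the pads' length; the fingertips stand env.finger_overhang ahead of it and the grasp point (between the pads) lies 11 mm behind it (env.finger_overhang is the distance from the TCP to the fingertips, in mm); x points along the fingers, y is the direction in which the jaws open and shut, and the axes are right-handed (so a half turn about x gives the same grasp; the last joint's range is limited). The gripper opens to 93 mm and grips with 3 to 60 N. Pads are 15 mm wide; open, the fingers measure 128 mm over their backs; the gripper's body (75 mm by 188 mm) begins 65 mm behind the grasp point.
Start: joints at [-1.343, 0.259, 1.535, -0, 1.348, -0.203], TCP at [229.699, -499.743, 226.653] pointing down, gripper open.
Joint ranges: [-3.14, 3.14], [-0.91, 2.08], [0.19, 2.58], [-1.22, 4.36], [0.22, 2.71], [-3.12, 3.12]. Speed limits (rad/s): [2.57, 2.57, 3.14, 3.14, 3.14, 3.14].

INTERFACE

Orientations are given as a 3x3 rotation matrix whose columns are the frame's x, y, z axes.
In Python, from cell import env gives the robot as it stands. The module is installed in compiled form; this text tells all that it offers. Calls block until the motion is done:
- env.move_ptp(position, orientation): joint-space move of the TCP to a pose.
- env.move_straight(position, rotation=None, speed=150): straight line of the TCP; rotation=None keeps the orientation; speed is the mean speed in mm/s.
- env.set_joints(angles): joint-space move.
- env.move_gripper(opening, squeeze=None): finger opening in mm; squeeze is the grip in N (None keeps the last); returns when the fingers have stopped.
- env.dwell(seconds).
- env.solve_ik(position, orientation): joint angles nearest the present ones, or None.
- env.read_camera(name): name is "side" or "top"; returns the picture (480x640x3 uint8, red, green, blue); there is no depth.
- env.camera_info(name): a dict with "fx", "fy", "cx", "cy" (pixels), "R" (3x3) and "t" (3): a world point X has camera coordinates R X + t. Camera axes: x right, y down, z forward; pixel columns grow to the right and rows downward; lengths in mm; the calibration is good to about 2 mm. A picture is of the moment at which its call begins. camera_info takes no time and is no camera call.
A pose or a line that the arm cannot do raises env.MotionError and nothing moves.
- env.close_job(): hands the job in, once; it reports no verdict.
Readings, each from a call of its own:
- env.get_time(): time.
- env.get_joint_positions(): joint angles.
- env.get_joint_velocities(): joint speeds.
- env.get_joint_torque(): joint torques, N m.
- env.get_eef_pos(): TCP position.
- env.get_orientation(): TCP orientation.
- env.get_ft_force(): force on the tool from outside, world axes, zero at the start.
- env.get_torque(): the same for the moment, N m.
- env.get_grip_width(): finger opening in mm.
Only numpy, scipy, OpenCV 4.12 (cv2) and the standard library are available. Lean on these libraries where they do the work, as an engineer would, in place of code of your own. Each camera call takes 0.05 s, during which the arm holds its last target.

TASK

The four white enamel vessels on the mender's bench (wide pot, narrow canister, square tin and oblong tin) are mended and ready for collection: put on each its own lid, lying flat on the rim and centred over the mouth, the square and oblong lids turned so that their edges line up with their tins. Set the lids down gently rather than dropping them, keep the vessels standing where they are, and do not push the metal mug or the hammer about.

Things in the scene. Friction and masses are not known exactly. Their poses are not given: they have to be found in the camera images.
- pot_lid: Large round flat lid of bare steel, 124 mm diameter, 6 to 8 mm thick, 180 g, loose, with an upright black knob at its centre, 22 mm across, to be gripped 14 to 40 mm above the underside (top at 40 mm). Origin: centre of the underside, on the bench (z = 0) at first; z up. Flat underside, no lip: it lies on its vessel's rim, 7 mm beyond it all round
- canister_lid: Small round flat lid of bare steel, 86 mm diameter, 6 to 8 mm thick, 110 g, loose, with an upright black knob at its centre, 22 mm across, to be gripped 14 to 40 mm above the underside (top at 40 mm). Origin: centre of the underside, on the bench (z = 0) at first; z up. Flat underside, no lip: it lies on its vessel's rim, 7 mm beyond it all round
- square_lid: Square flat lid of bare steel, 96 x 96 mm, edges along its x and y, 6 to 8 mm thick, 160 g, loose, with an upright black bar grip at its centre, 44 mm along x, 14 mm thick along y, 8 to 40 mm above the underside: pinch it across its thickness. Origin: centre of the underside, on the bench (z = 0) at first; z up. Flat underside, no lip: it lies on its vessel's rim, 7 mm beyond it all round
- oblong_lid: Oblong flat lid of bare steel, 132 mm along its x by 80 mm along its y, 6 to 8 mm thick, 160 g, loose, with an upright black bar grip at its centre, 44 mm along x, 14 mm thick along y, 8 to 40 mm above the underside: pinch it across its thickness. Origin: centre of the underside, on the bench (z = 0) at first; z up. Flat underside, no lip: it lies on its vessel's rim, 7 mm beyond it all round
- pot: Wide round open pot, white enamelled, 110 mm outside diameter, 70 mm high, 4 mm wall, two dark wire ears at its +x and -x sides (142 mm over the ears, all below 55 mm); 700 g, loose, upright on the bench. Origin: centre of its underside; the rim is at 70 mm. Its lid is the large round one
- canister: Narrow round open canister, white enamelled, 72 mm outside diameter, 75 mm high, 4 mm wall; 450 g, loose, upright on the bench. Origin: centre of its underside; the rim is at 75 mm. Its lid is the small round one
- square_tin: Square open tin, white enamelled, 82 x 82 mm, 60 mm high, 4 mm wall, sides along its x and y; 500 g, loose, upright on the bench. Origin: centre of its underside; the rim is at 60 mm. Its lid is the square one, any quarter turn
- oblong_tin: Oblong open tin, white enamelled, 118 mm along its x by 66 mm along its y, 50 mm high, 4 mm wall; 500 g, loose, upright on the bench. Origin: centre of its underside; the rim is at 50 mm. Its lid is the oblong one, either way round
- mug: Bystander: plain grey metal mug with a side handle, 80 mm diameter, 85 mm high, at the left edge of the work area. Origin: centre of its underside. It has no lid
- hammer: Bystander: hammer with a pale wooden handle, 270 mm long, lying at the right edge of the work area. Origin: at its underside, x along the handle towards the head
Not all that is in view belongs to the job. Leave any purple or red look-alike of the square_lid alone.

How it is judged (in metres and radians):
At the end, for the whole second after the job is handed in: Each lid lies on its own vessel: within 10 mm of its axis, underside at rim height (-4 to +5 mm), lid and vessel level within 0.08 rad, square and oblong edges in line within 0.15 rad (any quarter / half turn), all at rest; each vessel within 30 mm of its start (horizontal distance between pot_lid and pot below 0.01 m and z of pot_lid in the frame of pot between 0.066 and 0.075 m and angle between each of pot_lid, pot, canister_lid, canister, square_lid, square_tin, oblong_lid, oblong_tin's own z axis and vertical below 0.08 rad and linear speed of each of pot_lid, pot, canister_lid, canister, square_lid, square_tin, oblong_lid, oblong_tin below 0.02 m/s and angular speed of each of pot_lid, canister_lid, square_lid, oblong_lid below 0.2 rad/s and distance of each of pot, canister, square_tin, oblong_tin from where it was at the start of the episode below 0.03 m and horizontal distance between canister_lid and canister below 0.01 m and z of canister_lid in the frame of canister between 0.071 and 0.08 m and horizontal distance between square_lid and square_tin below 0.01 m and z of square_lid in the frame of square_tin between 0.056 and 0.065 m and horizontal distance between oblong_lid and oblong_tin below 0.01 m and z of oblong_lid in the frame of oblong_tin between 0.046 and 0.055 m and (angle between the x axis of square_lid and the x axis of square_tin, either way round below 0.15 rad or angle between the x axis of square_lid and the y axis of square_tin, either way round below 0.15 rad) and angle between the x axis of oblong_lid and the x axis of oblong_tin, either way round below 0.15 rad); the robot touches nothing.
It fails at once if a lid is dropped: moving faster than 0.6 m/s (a fall of about 18 mm) while the fingers do not touch it ((contact force between the fingers and pot_lid below 0.05 N and linear speed of pot_lid above 0.6 m/s) or (contact force between the fingers and canister_lid below 0.05 N and linear speed of canister_lid above 0.6 m/s) or (contact force between the fingers and square_lid below 0.05 N and linear speed of square_lid above 0.6 m/s) or (contact force between the fingers and oblong_lid below 0.05 N and linear speed of oblong_lid above 0.6 m/s)).
It fails at once if the mug or the hammer is moved more than 40 mm (distance of any of mug, hammer from where it was at the start of the episode above 0.04 m).
It also fails if it takes over 109 s, if anything falls off the work surface, if the arm or the gripper's body presses on something with over 40 N, if the wrist force passes 120 N, or if a joint passes its speed limit or range.

## Working session

There is one attempt and no reset: what is moved stays moved. The work goes in short steps, each a Python script; the robot and the scene stay as the last script left them, time stands still between calls to the robot, and variables do not carry over. Pictures are saved under pics/ and viewed, and the job is handed in when it is done.

```bash
mkdir -p pics; python3 - <<'E'
from cell import env
import cv2
for n in("top","side"):
    im=env.read_camera(n); cv2.imwrite(f"pics/{n}0.png",im[:,:,::-1])
    c=env.camera_info(n); print(n,c)
print(env.get_time(),env.finger_overhang,env.get_orientation(),env.get_grip_width())
E
```

```text
top {'fx': 539.1598898696305, 'fy': 539.1598898696305, 'cx': 320.5264040274131, 'cy': 243.0843087944742, 'R': array([[-0.07109652, -0.9974493 , -0.00633929],
       [-0.975085  ,  0.07083846, -0.21021694],
       [ 0.2101298 , -0.00876435, -0.97763421]]), 't': array([ -13.60596607,  438.47961264, 1663.22948123])}
side {'fx': 596.871312666624, 'fy': 596.871312666624, 'cx': 316.39145843429037, 'cy': 237.4445538640181, 'R': array([[ 0.96911055, -0.24645721,  0.00914304],
       [-0.12662399, -0.5290353 , -0.83909953],
       [ 0.21163912,  0.81202247, -0.54390109]]), 't': array([-454.62073099,   70.8918037 , 1645.56047774])}
0.1 8.0 [[-3.65867949e-04  4.17601528e-01 -9.08630194e-01]
 [ 1.59370261e-03 -9.08628858e-01 -4.17601555e-01]
 [-9.99998663e-01 -1.60087334e-03 -3.33094469e-04]] 93.19503975534064
```

View pics/top0.png

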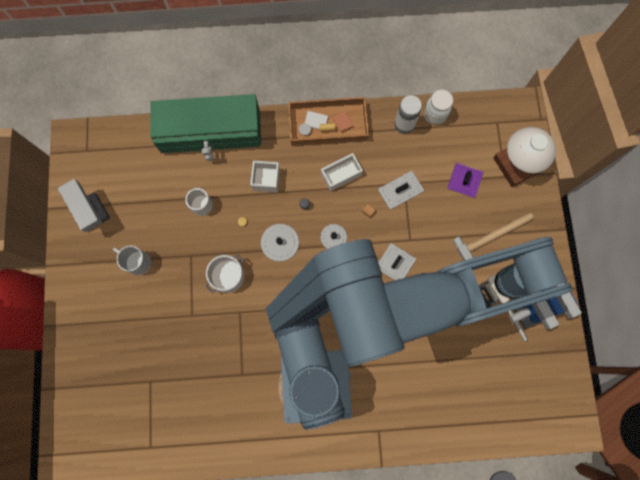

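View pics/side0.png

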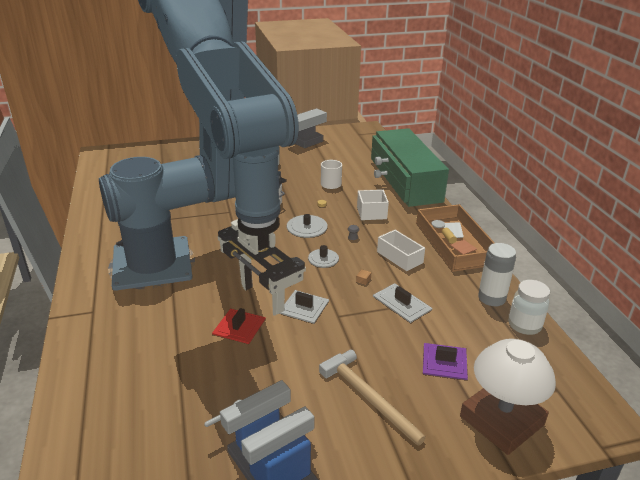

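```bash
cat > h.py <<'E'
import numpy as np,cv2
from cell import env
def ray(name,uv,z):
    c=env.camera_info(name);R=np.array(c["R"]);t=np.array(c["t"])
    uv=np.atleast_2d(uv).astype(float)
    d=np.c_[(uv[:,0]-c["cx"])/c["fx"],(uv[:,1]-c["cy"])/c["fy"],np.ones(len(uv))]@R
    C=-R.T@t
    return C+d*((z-C[2])/d[:,2])[:,None]
def proj(name,X):
    c=env.camera_info(name);p=np.atleast_2d(X)@np.array(c["R"]).T+np.array(c["t"])
    return np.c_[p[:,0]/p[:,2]*c["fx"]+c["cx"],p[:,1]/p[:,2]*c["fy"]+c["cy"]]
E
python3 - <<'E'
import cv2,numpy as np
from h import *
t=cv2.imread("pics/top0.png");s=cv2.imread("pics/side0.png")
cv2.imwrite("pics/top_crop.png",cv2.resize(t[140:310,100:300],None,fx=3.5,fy=3.5,interpolation=cv2.INTER_CUBIC)[:600])
cv2.imwrite("pics/top_crop2.png",cv2.resize(t[140:290,300:500],None,fx=4,fy=4,interpolation=cv2.INTER_CUBIC))
cv2.imwrite("pics/side_crop.png",cv2.resize(s[150:350,200:460],None,fx=3,fy=3,interpolation=cv2.INTER_CUBIC))
for n,uv,z in[("pot",(225,271),70),("can",(198,196),75),("sq",(265,172),60),("ob",(342,168),50),("plid",(280,242),7),("clid",(333,237),7),("slid",(397,263),7),("olid",(401,189),7),("hammer",(462,250),10),("mug",(132,258),85)]:
    X=ray("top",uv,z);print(n,X.round(),np.hypot(*X[0,:2]).round(),proj("side",X).round())
E
```

```text
pot [[365. 256.  70.]] 446.0 [[265. 184.]]
can [[611. 333.  75.]] 696.0 [[333. 164.]]
sq [[681. 118.  60.]] 692.0 [[374. 196.]]
ob [[ 680. -133.   50.]] 693.0 [[402. 242.]]
plid [[458.  86.   7.]] 466.0 [[306. 225.]]
clid [[462. -87.   7.]] 470.0 [[322. 256.]]
slid [[ 362. -286.    7.]] 461.0 [[303. 306.]]
olid [[ 608. -324.    7.]] 690.0 [[402. 301.]]
hammer [[ 388. -499.   10.]] 632.0 [[337. 363.]]
mug [[423. 539.  85.]] 685.0 [[267. 142.]]
```

View pics/top_crop.png

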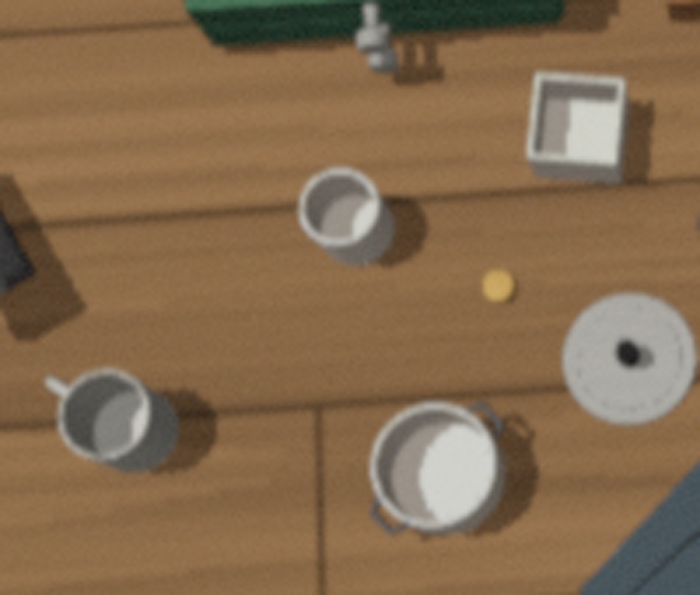

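View pics/top_crop2.png

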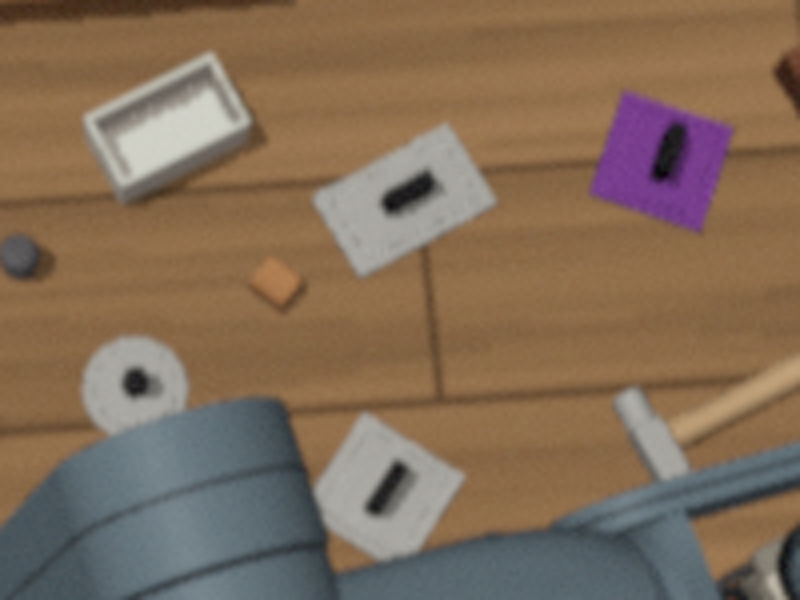

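View pics/side_crop.png

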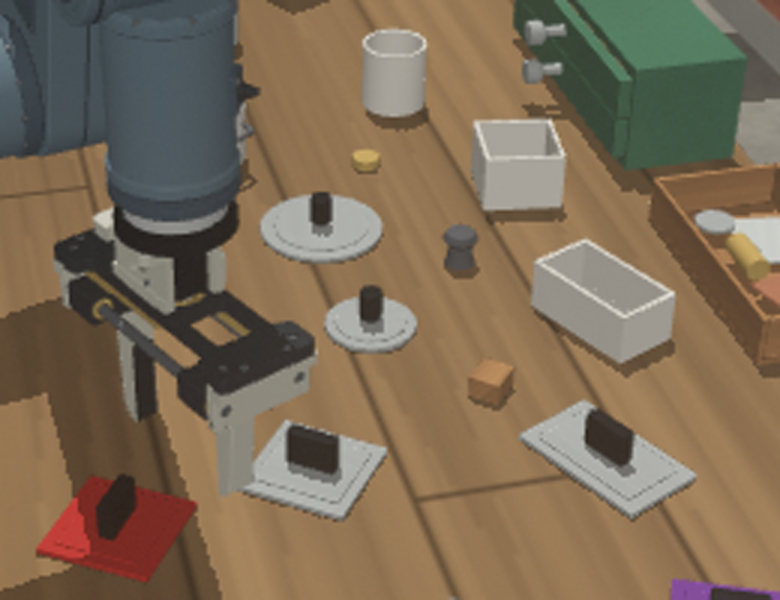

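```bash
cat > det.py <<'E'
from h import *
K=4
def masked(im,box,vmin,smax):
    x0,y0,x1,y1=box
    c=cv2.resize(im[y0:y1,x0:x1],None,fx=K,fy=K,interpolation=cv2.INTER_CUBIC)
    hsv=cv2.cvtColor(c,cv2.COLOR_BGR2HSV)
    m=((hsv[...,2]>vmin)&(hsv[...,1]<smax)).astype(np.uint8)*255
    return c,m
def outline(im,box,vmin,smax=70):
    c,m=masked(im,box,vmin,smax)
    cs,_=cv2.findContours(m,cv2.RETR_EXTERNAL,cv2.CHAIN_APPROX_NONE)
    p=max(cs,key=cv2.contourArea)[:,0].astype(float)
    return (p+.5)/K-.5+np.array(box[:2])
def fit(name,im,box,z,vmin,kind,smax=70):
    P=ray(name,outline(im,box,vmin,smax),z)[:,:2].astype(np.float32)
    hull=cv2.convexHull(P)
    if kind=="r":
        e=cv2.fitEllipse(hull if len(hull)>20 else P); return e
    (c,s,a)=cv2.minAreaRect(P)
    if s[0]<s[1]: s=s[::-1];a+=90
    return c,s,(a+90)%180-90   # angle of long side
E
python3 - <<'E'
from det import *
t=cv2.imread("pics/top0.png")
f=lambda r:[np.round(x,1).tolist() for x in r]
for n,b,z,k in[("pot",(200,245,255,300),70,"r"),("can",(180,182,222,222),75,"r"),("sq",(245,155,285,195),60,"q"),("ob",(315,148,370,195),50,"q")]:
    for v in (120,140,155,170,185):
        try: print(n,v,f(fit("top",t,b,z,v,k)))
        except Exception as e: print(n,v,"x")
for n,b,k in[("plid",(255,220,305,266),"r"),("clid",(318,220,350,255),"r"),("slid",(375,238,420,290),"q"),("olid",(374,165,430,215),"q")]:
    for v in (130,150): print(n,v,f(fit("top",t,b,7,v,k)))
E
```

```text
pot 120 [[360.4, 261.8], [114.0, 116.6], 76.7]
pot 140 [[361.0, 262.4], [112.8, 114.2], 74.2]
pot 155 [[361.0, 262.6], [111.5, 112.1], 56.1]
pot 170 [[350.8, 245.4], [66.4, 105.0], 59.6]
pot 185 [[352.2, 241.7], [61.9, 87.8], 70.8]
can 120 [[598.3, 338.4], [73.5, 90.8], 93.9]
can 140 [[603.0, 339.1], [74.2, 77.6], 71.9]
can 155 [[604.0, 339.3], [73.7, 75.3], 60.2]
can 170 [[602.7, 338.3], [68.2, 72.2], 30.9]
can 185 [[590.0, 315.8], [14.6, 36.7], 59.3]
sq 120 [[674.3, 120.5], [94.6, 88.9], -8.1]
sq 140 [[677.3, 121.0], [88.5, 87.4], -8.7]
sq 155 [[677.9, 121.6], [86.4, 86.0], -8.6]
sq 170 [[676.1, 114.3], [83.0, 68.2], -8.7]
sq 185 [[663.2, 106.2], [57.4, 46.0], -8.0]
ob 120 [[671.4, -129.3], [129.6, 80.3], -66.0]
ob 140 [[675.1, -127.7], [128.4, 72.5], -66.6]
ob 155 [[676.3, -129.5], [122.7, 70.8], -66.6]
ob 170 [[676.0, -129.5], [119.4, 68.7], -67.0]
ob 185 [[663.3, -133.6], [95.7, 39.4], -66.5]
plid 130 [[458.3, 87.7], [126.3, 126.8], 92.6]
plid 150 [[458.9, 88.4], [122.6, 124.0], 82.6]
clid 130 [[453.5, -92.0], [89.3, 114.0], 109.8]
clid 150 [[465.7, -87.4], [81.9, 85.8], 17.1]
slid 130 [[362.9, -280.6], [100.2, 99.5], -37.6]
slid 150 [[363.8, -281.4], [98.7, 97.9], -36.8]
olid 130 [[607.1, -322.8], [136.3, 84.7], -65.2]
olid 150 [[607.8, -322.8], [134.4, 84.0], -65.6]
```

```bash
python3 - <<'E'
from det import *
q=list(env.get_joint_positions());q[0]=-2.4;env.set_joints(q)
t=env.read_camera("top")[:,:,::-1].copy();s=env.read_camera("side")[:,:,::-1].copy()
cv2.imwrite("pics/top1.png",t);cv2.imwrite("pics/side1.png",s);print(env.get_time())
f=lambda r:[np.round(x,1).tolist() for x in r]
for n,b,k in[("plid",(255,220,305,266),"r"),("clid",(315,220,350,255),"r"),("slid",(372,238,420,290),"q"),("olid",(374,165,430,215),"q")]:
    for v in (130,150): print(n,v,f(fit("top",t,b,7,v,k)))
# side
for n,X in[("plid",(458.6,88,7)),("clid",(460,-89,7)),("slid",(363,-281,7)),("olid",(607.4,-322.8,7))]:
    p=proj("side",X)[0];r=26
    b=(int(p[0])-34,int(p[1])-24,int(p[0])+34,int(p[1])+24)
    for v in (120,145): print("side",n,v,f(fit("side",s,b,7,v,"r" if n[0] in"pc" else "q")))
E
```

```text
2.2
plid 130 [[458.3, 87.7], [126.1, 126.8], 90.6]
plid 150 [[458.8, 88.4], [122.6, 123.1], 68.6]
clid 130 [[463.5, -88.4], [87.7, 89.1], 86.4]
clid 150 [[463.6, -87.5], [83.2, 85.9], 82.3]
slid 130 [[362.9, -280.8], [100.0, 99.3], -37.6]
slid 150 [[363.1, -280.7], [99.8, 98.1], -37.1]
olid 130 [[607.1, -322.6], [136.2, 84.6], -65.2]
olid 150 [[608.3, -322.4], [133.9, 84.0], -66.5]
side plid 120 [[459.4, 83.3], [124.6, 131.8], 162.2]
side plid 145 [[460.3, 85.7], [123.2, 126.3], 170.1]
side clid 120 [[464.8, -92.0], [86.5, 91.0], 165.1]
side clid 145 [[465.2, -90.4], [85.7, 87.0], 162.7]
side slid 120 [[363.8, -285.5], [102.8, 98.5], 52.2]
side slid 145 [[364.5, -283.1], [98.6, 96.9], 51.9]
side olid 120 [[607.7, -328.1], [136.6, 84.8], -65.0]
side olid 145 [[608.7, -325.9], [133.6, 80.9], -65.1]
```

View pics/side1.png

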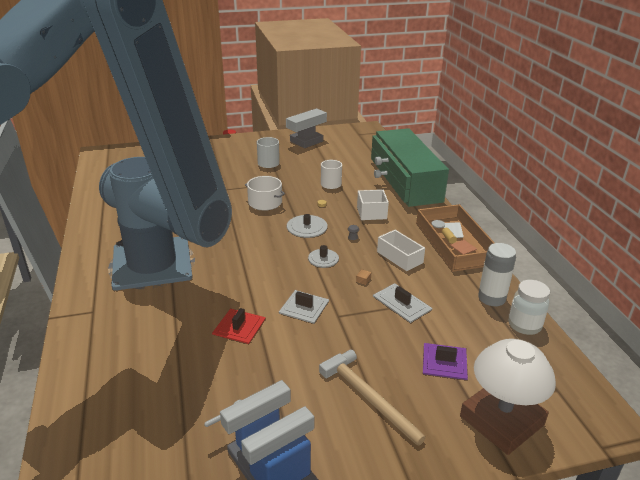

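View pics/top1.png

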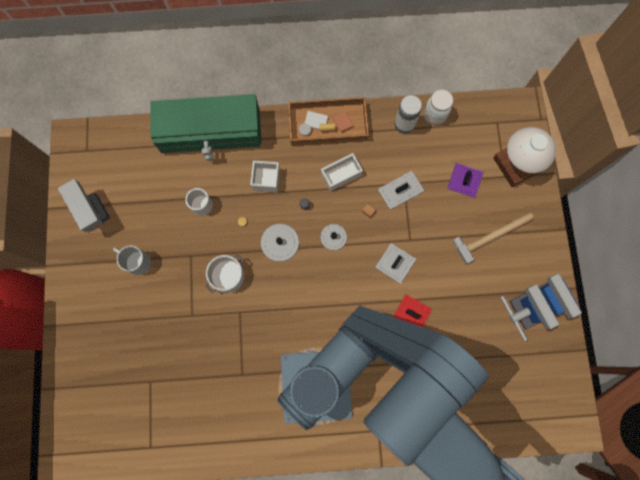

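```bash
cat > act.py <<'E'
from det import *
def rot(a):
    a=np.radians(a);c,s=np.cos(a),np.sin(a)
    return np.array([[0,c,s],[0,s,-c],[-1,0,0]],float)
G=21.0
def pick(x,y,a,w=60,wait=22):
    env.move_ptp([x,y,150],rot(a)); env.move_gripper(w,25)
    env.move_straight([x,y,G+15],speed=150); env.move_straight([x,y,G],speed=40)
    f0=env.get_ft_force(); env.move_gripper(0,30)
    print("grip",np.round(env.get_grip_width(),1),"F",np.round(env.get_ft_force(),1),"z",np.round(env.get_eef_pos(),1))
    env.move_straight([x,y,G+10],speed=50);env.move_straight([x,y,180],speed=200)
    print("lifted",np.round(env.get_grip_width(),1),"F",np.round(env.get_ft_force(),1),round(env.get_time(),1))
def place(x,y,a,rim,w=50):
    env.move_ptp([x,y,190],rot(a)); z=rim+G
    env.move_straight([x,y,z+15],speed=150);env.move_straight([x,y,z+2],speed=40);env.dwell(.2)
    f0=np.array(env.get_ft_force())[2]
    for d in (1.5,1,.5,0,-.5,-1,-1.5):
        env.move_straight([x,y,z+d],speed=15);env.dwell(.08)
        df=np.array(env.get_ft_force())[2]-f0
        if df>2: break
    print("contact at",d,"dF",round(df,1))
    env.move_gripper(w);env.move_straight([x,y,z+20],speed=60);env.move_straight([x,y,190],speed=250)
    print("done t",round(env.get_time(),1),"w",np.round(env.get_grip_width(),1))
E
python3 - <<'E'
from act import *
pick(459,87.5,10)
q=env.solve_ik([361,262.5,190],rot(36));print(np.round(q,2))
E
```

```text
grip 21.5 F [0.8 0.1 0.6] z [459.1  87.5  21.1]
lifted 21.4 F [ 0.3  0.2 -2. ] 9.6
[ 0.38  0.1   1.82 -0.    1.22 -0.25]
```

```bash
python3 - <<'E'
from act import *
place(361,262.5,36,70)
pick(463.8,-88.5,-10)
place(603.7,339.2,25,75)
t=env.read_camera("top")[:,:,::-1].copy();s=env.read_camera("side")[:,:,::-1].copy()
cv2.imwrite("pics/top2.png",t);cv2.imwrite("pics/side2.png",s)
cv2.imwrite("pics/side2c.png",cv2.resize(s[130:310,200:460],None,fx=3,fy=3,interpolation=cv2.INTER_CUBIC))
E
```

```text
contact at -0.5 dF 6.3
done t 15.1 w 49.9
grip 21.7 F [ 0.4 -0.3  0.8] z [463.9 -88.5  21.1]
lifted 21.5 F [-0.6  0.8 -1.9] 20.3
contact at -0.5 dF 6.1
done t 26.6 w 50.1
```

View pics/side2c.png

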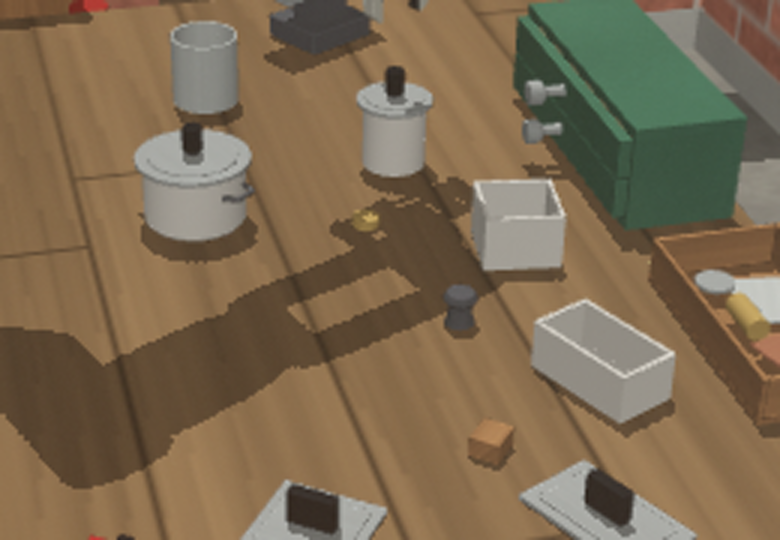

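View pics/top2.png

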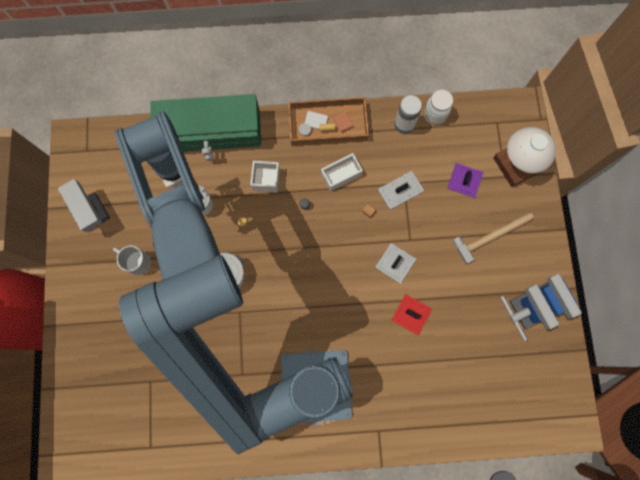

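Both round lids sit flat and centred (side crop pot at 193,180; canister at 396,110). Square and oblong next; the choice is the bare-steel square lid at top (397,263), not red (413,311) or purple (466,180).

```bash
python3 - <<'E'
from act import *
pick(363.5,-281.5,52.6)
place(677.7,121.4,81.4,60)
pick(607.9,-323.5,24.4)
place(676.2,-129.5,23.2,50)
q=list(env.get_joint_positions());q[0]=-2.0;env.move_straight([600,-129.5,226]);env.set_joints(q)
t=env.read_camera("top")[:,:,::-1].copy();s=env.read_camera("side")[:,:,::-1].copy()
cv2.imwrite("pics/top3.png",t);cv2.imwrite("pics/side3.png",s);print(env.get_time())
cv2.imwrite("pics/side3c.png",cv2.resize(s[130:310,200:460],None,fx=3,fy=3,interpolation=cv2.INTER_CUBIC))
cv2.imwrite("pics/top3c.png",cv2.resize(t[140:300,100:380],None,fx=2.8,fy=2.8,interpolation=cv2.INTER_CUBIC))
f=lambda r:[np.round(x,1).tolist() for x in r]
for n,c,rim,k in[("pot",(361,262.5),70,"r"),("can",(603.7,339.2),75,"r"),("sq",(677.7,121.4),60,"q"),("ob",(676.2,-129.5),50,"q")]:
    for cam,im in(("top",t),("side",s)):
        p=proj(cam,(*c,rim+7))[0];b=tuple(int(v) for v in(p[0]-27,p[1]-27,p[0]+28,p[1]+28))
        for v in(130,150):print(n,cam,v,f(fit(cam,im,b,rim+7,v,k)))
E
```

```text
grip 13.6 F [-0.5 -0.7  0.6] z [ 363.5 -281.5   21. ]
lifted 13.7 F [-0.6 -1.3 -2.1] 33.0
contact at -0.5 dF 5.4
done t 39.7 w 49.9
grip 13.8 F [ 0.6 -1.1  0.8] z [ 607.9 -323.5   21. ]
lifted 13.9 F [-0.1  0.2 -1.1] 45.3
contact at -0.5 dF 4.9
done t 51.1 w 50.0
55.2083
pot top 130 [[360.5, 263.6], [125.0, 126.8], 85.9]
pot top 150 [[360.6, 263.9], [122.2, 123.1], 175.5]
pot side 130 [[354.8, 208.7], [138.9, 245.5], 171.2]
pot side 150 [[362.4, 261.1], [122.9, 125.4], 171.8]
can top 130 [[603.0, 340.0], [86.1, 88.9], 69.0]
can top 150 [[604.2, 340.3], [84.2, 86.5], 56.0]
can side 130 [[586.4, 272.1], [104.5, 237.4], 163.6]
can side 150 [[576.3, 230.3], [76.2, 151.6], 162.4]
sq top 130 [[677.1, 122.0], [100.7, 99.5], -7.9]
sq top 150 [[678.4, 123.1], [96.9, 96.8], -9.3]
sq side 130 [[667.8, 69.6], [201.9, 102.5], 77.5]
sq side 150 [[650.6, 19.3], [101.0, 78.5], 70.2]
ob top 130 [[675.9, -128.6], [136.8, 83.3], -66.0]
ob top 150 [[676.4, -128.1], [133.1, 80.2], -66.4]
ob side 130 [[662.5, -163.0], [179.6, 132.4], -67.1]
ob side 150 [[677.1, -131.7], [133.3, 80.7], -66.9]
```

View pics/side3c.png

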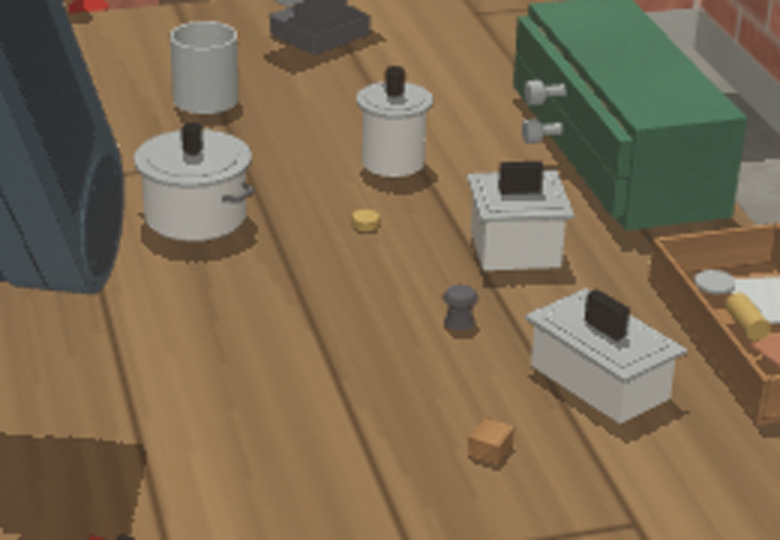

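View pics/top3c.png

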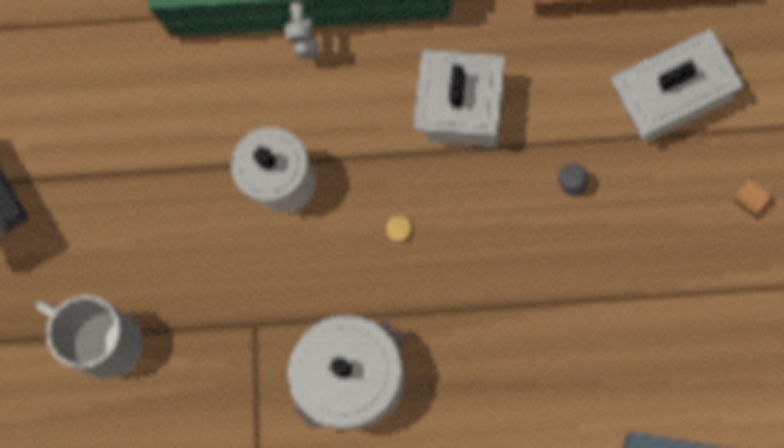

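All four lids are on, centred and in line. The lid fits in the top view are within 2 mm of the mouths measured earlier, and within about 1° on both tins. The mug hasn't moved.

```bash
python3 -c "
from cell import env
env.close_job()"
```

```text
the job is handed in; nothing more can be done
```

All four lids are on their own vessels and I handed the job in at about 55 s of the 109 s allowed. No verdict is reported.

- **How it was done:** I gripped each lid by its knob or bar. I lowered it until the wrist force rose (5–6 N) 0.5 mm below the nominal rim height, then released it. The red and purple look-alikes were left alone.
- **Last checks, top view:** each lid centre is within about 2 mm of the vessel mouth measured at the start. The square and oblong lids are within about 1° of their tins. In the pictures the lids lie flat, and the mug looks unmoved.
- **Checks that failed or were weaker:**
  - Most side-view fits were unusable because the mask merged the lid with the white vessel wall.
  - Only the stricter side fits for the pot and oblong lids worked. They agree with the top view within about 4 mm.
  - I did not re-measure the vessels themselves, because the lids now hide their rims.
  - I did not look at the hammer again after placing the last two lids. The arm passed well away from it.

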